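# Empty polish bottle into the step bin

### The arm

A 6-joint arm with a two-finger parallel gripper is mounted at the origin on the work surface. World frame = base frame: x ahead of the robot, y to its left, z up, the work surface at z = 0. Lengths are in m, angles in rad, forces in N, time in s.
With the tool pointing down it reaches from about 0.35 to 0.975 m from the base axis. Payload 4.9 kg.
Tool frame: the origin (TCP) lies at the very end of the fingers, on their centre line; the grasp point (between the pads) lies 19 mm behind it; x points along the fingers, y is the direction in which the jaws open and shut, and the axes are right-handed (so a half turn about x gives the same grasp; the last joint's range is limited). The gripper opens to 85 mm and grips with 20 to 120 N. Pads are 22 mm wide; open, the fingers measure 114 mm over their backs; the gripper's body (76 mm by 85 mm) begins 54 mm behind the grasp point. The pads swing forward as they close: fully open they stand 13 mm farther back than shut.
Start: joints at [1.132, 0.053, 1.613, -0, 1.476, -0.119], TCP at [0.196, 0.593, 0.231] pointing down, gripper open.
Joint ranges: [-3.01, 3.01], [-1.01, 2.22], [0.06, 2.58], [-1.02, 4.17], [0.09, 2.62], [-3.14, 3.14]. Speed limits (rad/s): [2.57, 2.57, 3.14, 3.14, 3.14, 3.14].

### API

Orientations are given as a unit quaternion [w, x, y, z].
In Python, from plant import manip gives the robot as it stands.
- The arm moves only by the tool play_rows, never from a script. Its argument "plan" is a list of rows, each a list of 5 numbers: the shift along the tool's x, y, z in mm, then the turn about the tool's x in rad, then the closure, from -1 (fully open) to 1 (shut). A call has 1 to 8 rows; each row is the pose to reach, as a shift and turn from the pose commanded when the call began, along the tool's axes at that moment; what a row does not reach only later rows make up. A row lasts 1/8 s, in which the tool goes at most 62.5 mm and 10.7 degrees, less where a joint would pass 70% of its speed; a pose out of reach is approached as far as the arm can. A call with a gripper value outside its range is refused whole. The fingers move at their own pace and stop on an object; the grip force is fixed at half the most. Time passes only in rows, so rows that repeat a pose let the fingers close. It gives the time, the measured TCP pose, the force and the opening at its end, in the units of the state.
- manip.state(): the state, without advancing time (a new reading comes with each control period).
- manip.grab_frame(name): name is "scene" or "top" or "wrist"; returns a dict with "img" (400x640x3 uint8, red, green, blue), "range_z" (400x640 float32, m along the optical axis (not along the pixel's ray), 0 where there is no reading), "fx", "fy", "cx", "cy" (pixels), "origin" and "rotation" of the camera in the world. Camera axes: x right, y up, looking along -z (the intrinsics and any distortion apply to the point x, -y, -z); pixel columns grow to the right and rows downward; lengths in m; the calibration is good to about 2 mm. A picture is of the moment at which its call begins.
- manip.job_done(): hands the job in, once; it reports no verdict.
The state is a dict: "time": time; "joint_pos": joint angles; "joint_vel": joint speeds; "joint_efforts": joint torques, N m; "tool_pos": TCP position; "tool_rot": TCP orientation; "contact_force": force on the tool from outside, world axes, zero at the start; "ft_torque": the same for the moment, N m; "gripper_width": opening from 0.0 (shut) to 1.0 (fully open).
Only numpy, scipy, OpenCV 4.12 (cv2) and the standard library are available. Lean on these libraries where they do the work, as an engineer would, in place of code of your own. Each camera call takes 0.05 s, during which the arm holds its last target. There are 200 camera calls.

### The job

Bin the empty polish bottle, the one standing on the grey mat without a cap: push the step bin's pedal right down to its stop so that the lid swings over and stays open by itself, let the pedal come up, put the bottle into the bin, then tip the lid shut again. Do not bear down so hard that the bin tips up, do not shove it out of its place, and leave the capped bottles standing where they are.

Things in the scene. Friction and masses are not known exactly. Their poses are not given: they have to be found in the camera images.
- bin: round desk-top step bin: steel can 150 mm across, black base and rim, pedal at the front. It stands loose on rubber feet and weighs about 1 kg: some 25 N on the pedal tips it up. Origin: centre of its underside, on the desk; z up, -x its front (pedal), +x its back (lid hinge). It stands left or right of the mat, its front towards the robot's left (+y) within 25 degrees
- pedal_tread (a point): centre of the upper face of the pedal's tread, 28 mm in front of the can and 39 mm above the desk: a black ribbed plate 52 mm wide (along the bin's y), 46 mm long, 5 mm thick, sloping up 0.2 rad to its toe. The point's axes turn with the pedal (at rest as the bin's). Can and lid rise straight up behind it to 209 mm, so a hand pointing straight down strikes them: lean it away 30 to 40 degrees
- pedal (a joint): angle of the pedal about its hinge (45 mm in front of the bin's axis, 24 mm above the desk): 0 up, 0.30 rad at its hard stop, the middle of the tread then some 17 mm lower. It is sprung up and lifts the lid by a rod; pressed slowly (15 mm/s) it takes 5 to 8 N on the tread, then the stop is felt as a sharp rise; pressed on beyond that, the bin tips up
- lid (a joint): angle of the lid: 0 shut, 1.57 upright, 1.75 rad fully back on its stop. The rod pushes it 5.4 times as far as the pedal turns but does not hold it: let go before the last tenth of the pedal's travel, it falls shut; from the pedal's stop it goes over its balance point (about 1.5 rad) and stays. Tipped forward past that point it sinks shut by itself in 1 to 2 s
- lid_edge (a point): the free front edge of the lid, on its centre line, 155 mm from the hinge. The lid is a shallow steel dome 154 mm across, 17 mm thick; its hinge lies across the back, 78 mm behind the bin's axis, 192 mm above the desk. Open, the lid stands behind the mouth leaning a little back, domed face to the back, this edge about 345 mm above the desk; under 2 N tips it forward
- bin_mouth (a point): centre of the bin's mouth, 190 mm above the desk; clear opening 138 mm across, floor 154 mm below. The axes are those of the bin
- empty_mid (a point): half-way up (30 mm) the empty polish bottle: a round bottle 30 mm across and 60 mm tall, straight-sided up to 40 mm, with a bare threaded neck 13 mm wide and no cap, about 40 g. It stands upright on the mat (3 mm thick) in one of four places
- capped1_mid (a point): half-way up a capped polish bottle (30 mm across, 85 mm tall with its long cap) standing on the mat, a bystander
- capped2_mid (a point): the same for a second capped bottle (30 mm across, 85 mm tall), a bystander
- capped3_mid (a point): the same for a third capped bottle (27 mm square, 85 mm tall), a bystander
- mat: grey work mat 220 x 300 x 3 mm lying fixed on the desk; origin at the centre of its underside. The four bottles stand near its corners, about 50 mm either side of its centre along its x and 85 mm along its y; two swatch tiles 26 mm square lie between them and a wooden stick lies along its front edge

How it is judged:
On the way, in this order (a step that is already met when the one before it is completed fails the run):
1. the pedal is pressed down to its stop (value of joint pedal above 0.28 rad and value of joint lid above 1.45 rad), for 0.1 s.
2. the pedal has come up again and the lid stays open by itself (value of joint pedal below 0.05 rad and value of joint lid above 1.5 rad and contact force between each of the arm, the fingers and bin below 0.5 N), for 0.3 s.
3. the empty bottle has been put into the bin and let go (horizontal distance between empty_mid and bin below 0.07 m and z of empty_mid in the frame of bin below 0.13 m and contact force between the fingers and empty below 0.2 N and value of joint lid above 1.3 rad), for 0.2 s.
At the end, for the whole second after the job is handed in: The empty bottle lies inside the bin, the lid is shut (within 0.06 rad) with the pedal up (within 0.03 rad), the bin stands flat and at rest within 40 mm of where it was, and the three capped bottles are within 30 mm of where they were (value of joint lid below 0.06 rad and value of joint pedal below 0.03 rad and horizontal distance between empty_mid and bin below 0.07 m and z of empty_mid in the frame of bin between 0.03 and 0.13 m and angle between bin's own z axis and vertical below 0.03 rad and distance of bin from where it was at the start of the episode below 0.04 m and linear speed of bin below 0.02 m/s and distance of each of capped1_mid, capped2_mid, capped3_mid from where it was at the start of the episode below 0.03 m); the robot touches nothing.
It fails at once if the bin is tipped up (over 0.05 rad) (angle between bin's own z axis and vertical above 0.05 rad).
It fails at once if the bin is shoved more than 40 mm (distance of bin from where it was at the start of the episode above 0.04 m).
It fails at once if a capped bottle is knocked over or moved more than 30 mm (distance of any of capped1_mid, capped2_mid, capped3_mid from where it was at the start of the episode above 0.03 m).
It also fails if it takes over 67 s, if anything falls off the work surface, if the arm or the gripper's body presses on something with over 40 N, if the wrist force passes 120 N, or if a joint passes its speed limit or range.

## Working session

There is one attempt and no reset: what is moved stays moved. The work goes in short steps, Python scripts to look and compute and a tool call to move; the robot and the scene stay as the last step left them, time stands still between calls to the robot, and variables do not carry over. Pictures are saved under pics/ and viewed, about 8 in all and at most 12, crops included, and the job is handed in when it is done.

Besides the shell and the picture viewer there is one more tool, called after "Emit:" by a JSON object that holds its "name" and its "arguments". play_rows: Moves the arm, as the interface text tells. Its arguments: {"type":"object","properties":{"plan":{"type":"array"}},"required":["plan"]}

```bash
mkdir -p pics; ls
python3 - <<'E'
from plant import manip
import cv2,numpy as np,pickle
print(manip.state())
for n in("scene","top","wrist"):
    f=manip.grab_frame(n); pickle.dump(f,open(f'pics/{n}0.pkl','wb'))
    cv2.imwrite(f'pics/{n}0.png',f['img'][:,:,::-1])
    print(n,f['fx'],f['fy'],f['cx'],f['cy'],np.round(f['origin'],3),np.round(f['rotation'],3).tolist(),[k for k in f])
a=[cv2.imread(f'pics/{n}0.png') for n in("scene","top")]
E
```

```text
pics
{'time': 0.0, 'joint_pos': array([ 1.13198830e+00,  5.33226204e-02,  1.61428273e+00,  3.11375890e-05,
        1.47601229e+00, -1.18983634e-01]), 'joint_vel': array([-0.0015407 ,  0.00069654,  0.00108998, -0.00086135,  0.0006581 ,
        0.00020192]), 'joint_efforts': array([-9.38533376e-04, -3.93681371e+01, -3.70176387e+01, -1.38147830e-04,
        6.82527025e-03,  1.01624192e-06]), 'tool_pos': array([0.1962161 , 0.5927472 , 0.23009098]), 'tool_rot': array([ 0.69787684,  0.11190941,  0.6982921 , -0.11327993]), 'contact_force': array([ 0.27708303, -0.93181532,  0.01686152]), 'ft_torque': array([-0.05011901,  0.00837834,  0.00645959]), 'gripper_width': 0.9996538610029269}
scene 367.6451948622406 367.6451948622406 325.7166910688414 197.88928229797867 [0.921 0.325 0.66 ] [0.411, 0.161, 0.334, 0.833] ['img', 'range_z', 'fx', 'fy', 'cx', 'cy', 'origin', 'rotation']
top 494.66200846297136 494.66200846297136 329.5799199080994 195.89164076661345 [0.396 0.013 1.382] [0.71, 0.041, -0.04, -0.702] ['img', 'range_z', 'fx', 'fy', 'cx', 'cy', 'origin', 'rotation']
wrist 337.55746652234245 337.55746652234245 316.65219667382235 200.09424138267835 [0.129 0.616 0.373] [0.802, -0.117, -0.083, 0.58] ['img', 'range_z', 'fx', 'fy', 'cx', 'cy', 'origin', 'rotation']
```

View pics/scene0.png

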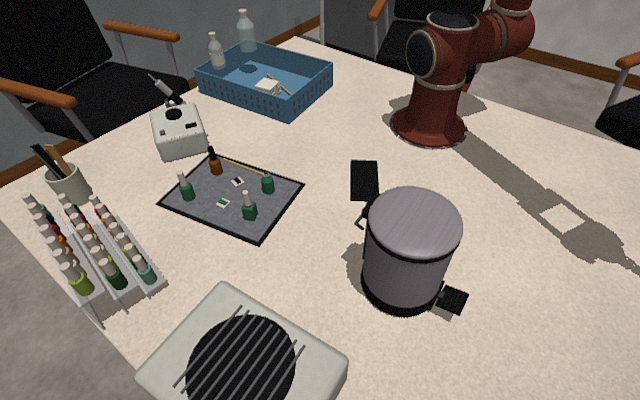

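View pics/top0.png

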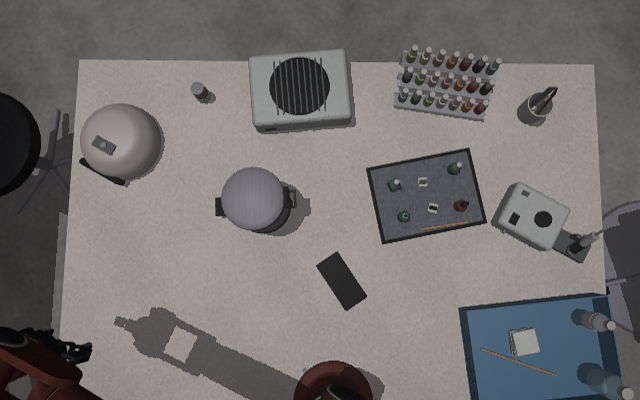

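The scene view shows the bin left of the mat, its pedal to +y (scene px 453,300; top px 220,207). The uncapped green bottle is at scene (268,183), top (404,216).

```bash
cat > h.py <<'E'
import numpy as np,cv2,pickle
from scipy.spatial.transform import Rotation as R
def rot(q): q=np.array(q); return R.from_quat(np.r_[q[1:],q[0]]).as_matrix()
def cloud(f):
    v,u=np.mgrid[:400,:640]; z=f['range_z']
    p=np.stack([(u-f['cx'])/f['fx']*z,-(v-f['cy'])/f['fy']*z,-z],-1)
    P=p@rot(f['rotation']).T+f['origin']; P[z==0]=np.nan; return P
def proj(f,p):
    c=(np.array(p)-f['origin'])@rot(f['rotation']); return f['cx']+f['fx']*c[...,0]/-c[...,2], f['cy']-f['fy']*c[...,1]/-c[...,2]
def grab(n,save=None):
    from plant import manip
    f=manip.grab_frame(n)
    if save: pickle.dump(f,open(f'pics/{save}.pkl','wb')); cv2.imwrite(f'pics/{save}.png',f['img'][:,:,::-1])
    return f
def circ(xy):
    A=np.c_[2*xy,np.ones(len(xy))]; s=np.linalg.lstsq(A,(xy**2).sum(1),rcond=None)[0]; return s[:2],np.sqrt(s[2]+s[:2]@s[:2])
E
python3 - <<'E'
from h import *
for n in("top","scene"):
    f=pickle.load(open(f'pics/{n}0.pkl','rb'));P=cloud(f)
    x,y,z=P[...,0],P[...,1],P[...,2]
    print(n,'desk z',np.nanmedian(z[(x>.3)&(x<.5)&(y>-.05)&(y<.05)]))
    near=(abs(x-.4)<.3)&(abs(y-.2)<.25)
    m=near&(z>.19)&(z<.23)
    m=cv2.morphologyEx(m.astype(np.uint8),cv2.MORPH_OPEN,np.ones((3,3)))
    k,l,s,c=cv2.connectedComponentsWithStats(m)
    i=1+s[1:,4].argmax(); cn=max(cv2.findContours((l==i).astype(np.uint8),0,1)[0],key=len)[:,0]
    q=P[cn[:,1],cn[:,0],:2]; print('lid',circ(q),s[i], np.nanmax(z[l==i]))
    lc=circ(q)[0]
    d=np.hypot(x-lc[0],y-lc[1]); 
    m=(d>.082)&(d<.15)&(z>.022)&(z<.06)&(y>lc[1])
    p=P[m]; 
    if len(p): print('tread',len(p),p.mean(0),np.min(p,0),np.max(p,0),cv2.minAreaRect(p[:,:2].astype(np.float32)),np.arctan2(*(p.mean(0)[:2]-lc)[::-1]))
    # bottles
    g=(x>.3)&(x<.75)&(y<0)&(y>-.4)&(z>.02)&(z<.12)
    k,l,s,c=cv2.connectedComponentsWithStats(g.astype(np.uint8))
    for j in range(1,k):
        if s[j,4]>15:
            p=P[l==j]; print('obj',s[j],np.median(p,0).round(3),p[:,:].min(0).round(3),p.max(0).round(3), f['img'][l==j].mean(0).astype(int))
f=pickle.load(open('pics/scene0.pkl','rb'));a=cv2.resize(f['img'][130:330,150:490,::-1],None,fx=2.35,fy=2.35,interpolation=2);cv2.imwrite('pics/c1.png',a)
E
```

```text
top desk z 0.001827318436283809
lid (array([0.52602829, 0.20037881]), np.float64(0.07625358178504957)) [ 221  167   67   63 3193] 0.21463882720322203
tread 139 [0.51642851 0.31847037 0.04051022] [0.49431202 0.30150682 0.03178888] [0.54425507 0.32949435 0.04837086] ((0.5185051560401917, 0.3193650543689728), (0.053861670196056366, 0.023089546710252762), 14.34752082824707) 1.651908960757615
obj [448 162  14  12 122] [ 0.63  -0.321  0.049] [ 0.619 -0.342  0.021] [ 0.647 -0.31   0.09 ] [66 73 69]
obj [388 178  13  13 111] [ 0.583 -0.156  0.046] [ 0.57  -0.175  0.022] [ 0.602 -0.143  0.09 ] [70 80 74]
obj [455 199  14  12 122] [ 0.528 -0.338  0.047] [ 0.516 -0.354  0.021] [ 0.545 -0.327  0.092] [50 39 33]
obj [398 210  12  12 103] [ 0.496 -0.183  0.047] [ 0.484 -0.2    0.02 ] [ 0.513 -0.171  0.07 ] [52 67 61]
scene desk z 0.0028030915427318392
lid (array([0.52684792, 0.19750698]), np.float64(0.07611467056320208)) [ 363  186  100   76 5749] 0.21277487217028584
tread 667 [0.52086213 0.30179435 0.04036751] [0.49218174 0.27249289 0.02253302] [0.54998318 0.32592999 0.0468695 ] ((0.5193936228752136, 0.2995997965335846), (0.05793144926428795, 0.05044814199209213), 3.8391714096069336) 1.628130508032958
obj [207 145  15  27 231] [ 0.533 -0.34   0.048] [ 0.517 -0.357  0.02 ] [ 0.543 -0.33   0.091] [59 38 19]
obj [177 170  17  28 263] [ 0.636 -0.323  0.049] [ 0.619 -0.338  0.02 ] [ 0.647 -0.314  0.091] [80 94 81]
obj [261 171  13  20 190] [ 0.502 -0.183  0.046] [ 0.483 -0.201  0.02 ] [ 0.513 -0.174  0.069] [45 75 60]
obj [241 190  16  28 289] [ 0.589 -0.157  0.047] [ 0.568 -0.174  0.021] [ 0.602 -0.146  0.091] [77 92 79]
```

View pics/c1.png

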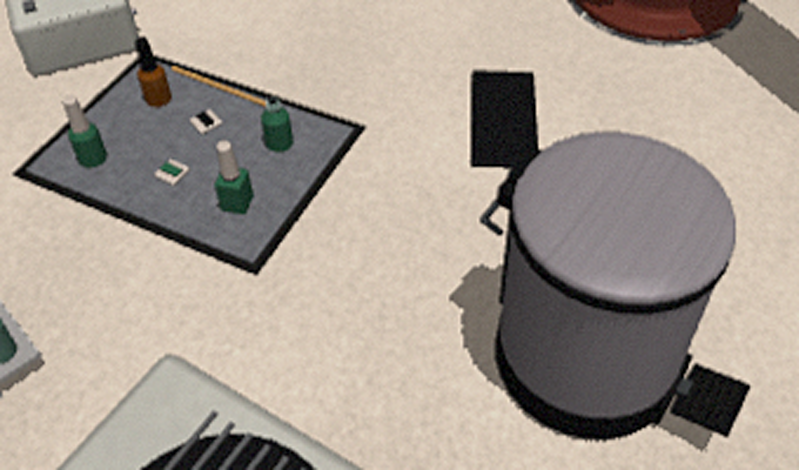

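The crop confirms that the bottle at crop px (277,125) has no cap, and that the tread is at crop px (710,400). The moves can't tilt the tool. I'll press the pedal with one finger of the open gripper instead, which keeps the body well outside the can.

```bash
cat >> h.py <<'E'
def tool():
    from plant import manip
    s=manip.state(); return np.array(s['tool_pos']),rot(s['tool_rot']),s
def shift(p,yaw=None):
    "print tool-frame shift to world p (TCP), and turn so that tool y has azimuth yaw (mod pi)"
    t,T,s=tool(); d=T.T@(np.array(p)-t)*1000
    out=d.round(1).tolist()
    if yaw is not None:
        a=np.array([np.cos(yaw),np.sin(yaw),0])@T; th=np.arctan2(a[2],a[1]); th=(th+np.pi/2)%np.pi-np.pi/2; out.append(round(th,3))
    print('shift',out,'j',s['joint_pos'].round(3))
BIN=np.array([.527,.199]); F=np.array([np.cos(1.64),np.sin(1.64)])
E
python3 - <<'E'
from h import *
t,T,s=tool(); print(T.round(3))
w=pickle.load(open('pics/wrist0.pkl','rb')); print('cam in tool',T.T@(w['origin']-t))
p=np.r_[BIN+.160*F,.30];print(p)
shift(p,1.64)
E
```

```text
[[-0.001  0.314  0.949]
 [-0.002  0.949 -0.314]
 [-1.    -0.002 -0.   ]]
cam in tool [-0.14234433  0.00093616 -0.07123876]
[0.51593625 0.35861702 0.3       ]
shift [-69.5, -122.0, 377.1, np.float64(-0.389)] j [ 1.132  0.053  1.614 -0.     1.476 -0.119]
```

Emit:
{"name": "play_rows", "arguments": {"plan": [[-35,-15,47,-0.05,-1],[-70,-30,95,-0.1,-1],[-70,-46,142,-0.15,-1],[-70,-62,190,-0.2,-1],[-70,-77,235,-0.25,-1],[-70,-93,285,-0.3,-1],[-70,-108,330,-0.35,-1],[-70,-122,377,-0.39,-1]]}}

```text
time: 1.15
tool_pos: [0.517, 0.3578, 0.3009]
tool_rot: [0.706, -0.025, 0.707, 0.025]
contact_force: [0.4, 1.0, -0.8]
gripper_width: 1.001
```

Run:
```python
from h import *
f=grab('scene','s1'); t,T,s=tool(); print(s['time'],t,s['contact_force'],s['joint_pos'].round(3))
P=cloud(f); 
# arm parts: points by tool-height bands
m=(P[...,2]>.25)&(P[...,0]>.2)&(P[...,0]<.7)&(P[...,1]>.0)&(P[...,1]<.6)
p=P[m]; 
for z in np.arange(.25,.75,.04):
    q=p[(p[:,2]>z)&(p[:,2]<z+.04)]
    if len(q): print(z.round(2),len(q),q.min(0).round(3),q.max(0).round(3))
shift(np.r_[BIN+.158*F,.08],1.64)
```

```text
1.2 [0.52120875 0.35403057 0.3004244 ] [ 1.32147792 -3.19022598 -0.54104503] [ 0.48   0.033  1.519 -0.004  1.589 -1.158]
0.29 201 [0.503 0.301 0.315] [0.532 0.413 0.33 ]
0.33 1320 [0.5   0.282 0.33 ] [0.536 0.43  0.37 ]
0.37 3346 [0.498 0.282 0.37 ] [0.539 0.427 0.41 ]
0.41 2780 [0.507 0.288 0.41 ] [0.556 0.405 0.45 ]
0.45 3292 [0.502 0.319 0.45 ] [0.556 0.386 0.49 ]
0.49 2541 [0.511 0.32  0.49 ] [0.555 0.367 0.53 ]
0.53 1883 [0.497 0.284 0.53 ] [0.579 0.346 0.57 ]
shift [220.4, 3.7, -5.4, np.float64(-0.002)] j [ 0.48   0.033  1.519 -0.004  1.589 -1.158]
```

View pics/s1.png

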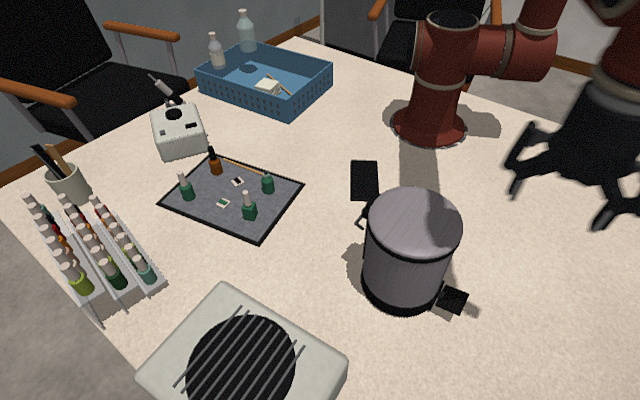

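The scene view shows the open gripper at px (590,140), left of and above the pedal at (453,300). I'll check the forearm clearance from above.

Run:
```python
from h import *
f=grab('top','t1'); P=cloud(f); t,T,s=tool();print(t)
p=P[(P[...,2]>.45)]; 
for x in np.arange(.05,.65,.05):
    q=p[(p[:,0]>x)&(p[:,0]<x+.05)&(p[:,1]>-.2)]
    if len(q): print(x.round(2),len(q),'y',q[:,1].min().round(3),q[:,1].max().round(3),'z',q[:,2].min().round(3),q[:,2].max().round(3))
shift(np.r_[BIN+.164*F,.10],1.64)
```

```text
[0.51891286 0.35592205 0.30029685]
0.15 625 y 0.123 0.241 z 0.61 0.672
0.2 2941 y 0.133 0.266 z 0.599 0.671
0.25 2740 y 0.159 0.294 z 0.59 0.66
0.3 2506 y 0.185 0.314 z 0.58 0.649
0.35 2565 y 0.213 0.356 z 0.568 0.637
0.4 2409 y 0.237 0.382 z 0.537 0.625
0.45 2464 y 0.257 0.413 z 0.45 0.625
0.5 2588 y 0.282 0.423 z 0.45 0.626
0.55 465 y 0.298 0.376 z 0.565 0.625
shift [200.3, 7.2, -2.7, np.float64(-0.004)] j [ 4.840e-01  3.200e-02  1.520e+00 -1.000e-03  1.590e+00 -1.153e+00]
```

View pics/t1.png

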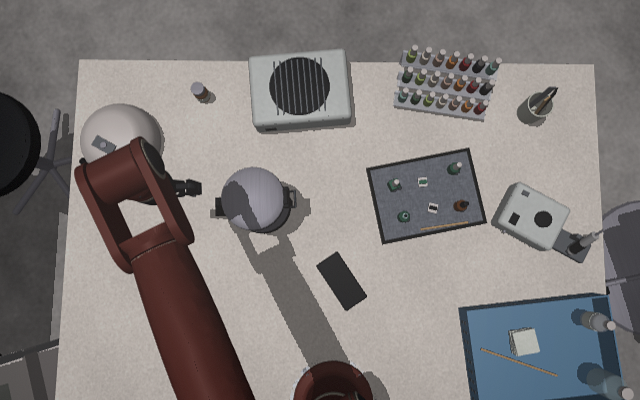

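The top view shows the forked forearm over px (80-190,140-270) and the gripper at about (187,187). Its right tine stays clear of the lid. I'll check the white dome at (120,140) before descending.

Run:
```python
from h import *
P=cloud(pickle.load(open('pics/top0.pkl','rb')))[90:195,70:175].reshape(-1,3); p=P[P[:,2]>.03]; p=p[np.isfinite(p[:,0])]
for z in np.arange(.03,.4,.05):
    q=p[(p[:,2]>z)&(p[:,2]<z+.05)]
    if len(q): print(z,len(q),q.min(0).round(3),q.max(0).round(3))
```

```text
0.03 2138 [0.578 0.495 0.03 ] [0.805 0.706 0.08 ]
0.08 2682 [0.617 0.52  0.08 ] [0.782 0.682 0.106]
```

Emit:
{"name": "play_rows", "arguments": {"plan": [[50,7,-3,0,-1],[100,7,-3,0,-1],[100,7,-3,0,-1]]}}

```text
time: 1.62
tool_pos: [0.509, 0.3646, 0.1954]
tool_rot: [0.703, -0.027, 0.71, 0.023]
contact_force: [-1.6, -0.5, -0.4]
gripper_width: 1.001
```

Emit:
{"name": "play_rows", "arguments": {"plan": [[50,0,0,0,-1],[100,0,0,0,-1],[140,0,0,0,-1],[140,0,0,0,-1],[140,0,0,0,-1]]}}

```text
time: 2.25
tool_pos: [0.5144, 0.3671, 0.0649]
tool_rot: [0.708, -0.024, 0.705, 0.026]
contact_force: [-0.2, -0.4, 0.4]
gripper_width: 1.0
```

Run:
```python
from h import *
f=grab('scene','s2'); t,T,s=tool(); print(s['time'],t,s['contact_force'])
shift(np.r_[BIN+.164*F,.055],1.64)
P=cloud(f); a=f['img'][200:400,400:640,::-1]; cv2.imwrite('pics/c2.png',cv2.resize(a,None,fx=3,fy=3,interpolation=2))
rel=(P[...,:2]-BIN)@F; m=(P[...,2]>.05)&(P[...,2]<.1)&(rel>.085)&(rel<.3); print(rel[m].min(),rel[m].max())
m=(P[...,2]>.05)&(P[...,2]<.075)&(rel>.08)&(rel<.15); q=P[m]; print(q.min(0),q.max(0), rel[m].min(),rel[m].max())
```

```text
2.3 [0.51477909 0.36721075 0.06539949] [ 0.34829246 -0.28246009  1.20028778]
shift [10.4, -4.7, 0.5, np.float64(0.001)] j [ 0.502  0.218  1.723  0.     1.195 -1.139]
0.11084759035743069 0.2232237593544177Traceback (most recent call last):
  File "<stdin>", line 6, in <module>
    return umr_minimum(a, axis, None, out, keepdims, initial, where)
ValueError: zero-size array to reduction operation minimum which has no identity
```

View pics/c2.png

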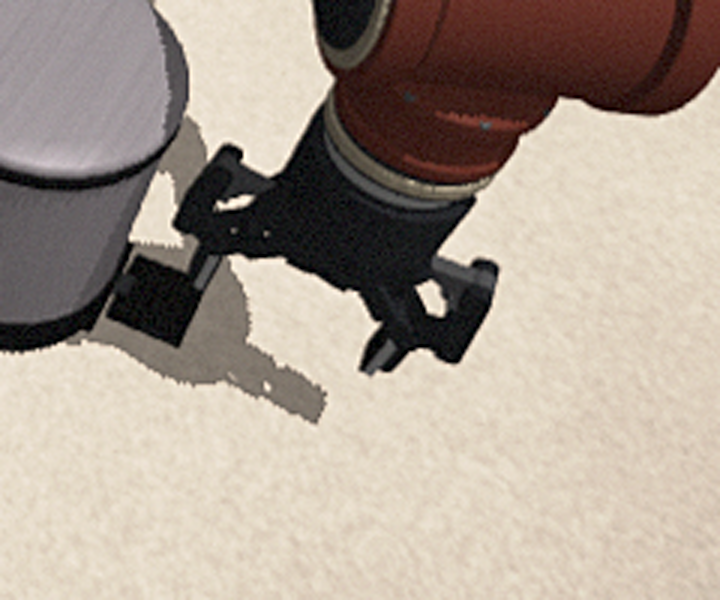

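The crop shows the inner finger at crop px (205,262), just beyond the tread's toe and clear of the can. I'll move in 8 mm and down, then press slowly.

Emit:
{"name": "play_rows", "arguments": {"plan": [[6,-8,0,0,-1],[12,-8,0,0,-1],[18,-8,0,0,-1],[22,-8,0,0,-1],[24,-8,0,0,-1],[26,-8,0,0,-1]]}}

```text
time: 3.05
tool_pos: [0.5131, 0.3579, 0.0352]
tool_rot: [0.707, -0.025, 0.707, 0.025]
contact_force: [0.4, 0.1, -0.4]
gripper_width: 0.997
```

Emit:
{"name": "play_rows", "arguments": {"plan": [[2,1,2,0,-1],[4,1,2,0,-1],[6,1,2,0,-1],[8,1,2,0,-1],[10,1,2,0,-1],[12,1,2,0,-1]]}}

```text
time: 3.8
tool_pos: [0.5152, 0.3596, 0.0245]
tool_rot: [0.707, -0.024, 0.707, 0.025]
contact_force: [-2.9, 1.2, 7.4]
gripper_width: 0.999
```

```bash
cat >> h.py <<'E'
def lid(f):
    P=cloud(f); rel=(P[...,:2]-BIN)@F; s=np.array([F[1],-F[0]]); lat=(P[...,:2]-BIN)@s
    m=(P[...,2]>.18)&(abs(lat)<.06)&(rel<.10)&(rel>-.14); 
    q=np.c_[rel[m],P[m][:,2]]; m2=q[:,1]<.36; q=q[m2]; i=q[:,1].argmax(); print('lid top',q[i].round(3),'front',q[q[:,0].argmax()].round(3))
E
python3 - <<'E'
from h import *
f=grab('scene','s3');lid(f); t,T,s=tool(); print(t,s['contact_force'],s['time'])
E
```

```text
lid top [0.076 0.36 ] front [0.1   0.325]
[0.51511171 0.35963085 0.02424737] [-1.9470979   1.06031886  4.62834476] 3.85
```

Emit:
{"name": "play_rows", "arguments": {"plan": [[2,0,0,0,-1],[4,0,0,0,-1],[6,0,0,0,-1],[8,0,0,0,-1],[10,0,0,0,-1]]}}

```text
time: 4.47
tool_pos: [0.5154, 0.3604, 0.0148]
tool_rot: [0.707, -0.024, 0.706, 0.026]
contact_force: [-3.2, 3.7, 5.5]
gripper_width: 0.998
```

Emit:
{"name": "play_rows", "arguments": {"plan": [[2,0,0,0,-1]]}}

```text
time: 4.6
tool_pos: [0.5154, 0.3605, 0.0127]
tool_rot: [0.707, -0.024, 0.706, 0.026]
contact_force: [-2.6, 3.1, 5.1]
gripper_width: 0.999
```

Emit:
{"name": "play_rows", "arguments": {"plan": [[2,0,0,0,-1]]}}

```text
time: 4.72
tool_pos: [0.5154, 0.3605, 0.0107]
tool_rot: [0.707, -0.024, 0.706, 0.026]
contact_force: [-2.1, 3.0, 5.4]
gripper_width: 1.0
```

Run:
```python
from h import *
f=grab('scene','s4');lid(f); t,T,s=tool(); print(t,s['contact_force'],s['time'])
P=cloud(f)
import sys
rel=(P[...,:2]-BIN)@F; lat=(P[...,:2]-BIN)@np.array([F[1],-F[0]])
m=(abs(lat)<.07)&(P[...,2]>.2)&(rel<.08)&(rel>-.15);q=np.c_[rel[m],lat[m],P[m][:,2]]
for z in np.arange(.2,.38,.02):
    k=(q[:,2]>z)&(q[:,2]<z+.02)
    if k.any(): print(z.round(2),k.sum(),np.percentile(q[k,0],[2,50,98]).round(3))
```

```text
lid top [0.086 0.36 ] front [0.1   0.348]
[0.51538019 0.36021098 0.01026678] [-0.80238382  2.29805752  3.06964927] 4.775
0.2 76 [-0.076 -0.071 -0.067]
0.22 72 [-0.072 -0.067 -0.064]
0.24 90 [-0.072 -0.062 -0.059]
0.26 104 [-0.068 -0.056 -0.052]
0.28 204 [-0.064 -0.05   0.079]
0.3 332 [-0.058 -0.045  0.079]
0.32 454 [-0.052 -0.04   0.079]
0.34 217 [-0.043  0.068  0.079]
0.36 156 [0.068 0.075 0.08 ]
```

The lid is at about 1.32 rad, so the pedal needs about 4 mm more.

Emit:
{"name": "play_rows", "arguments": {"plan": [[1.5,0,0,0,-1],[2.5,0,0,0,-1]]}}

```text
time: 5.03
tool_pos: [0.5156, 0.3594, 0.0073]
tool_rot: [0.707, -0.025, 0.706, 0.025]
contact_force: [-0.4, 3.0, 3.6]
gripper_width: 1.001
```

Emit:
{"name": "play_rows", "arguments": {"plan": [[1,0,0,0,-1]]}}

```text
time: 5.15
tool_pos: [0.5156, 0.3592, 0.0063]
tool_rot: [0.707, -0.025, 0.706, 0.025]
contact_force: [-1.0, 3.4, 8.8]
gripper_width: 1.0
```

```bash
cat >> h.py <<'E'
def lidang(f):
    P=cloud(f); rel=(P[...,:2]-BIN)@F; lat=(P[...,:2]-BIN)@np.array([F[1],-F[0]])
    m=(abs(lat)<.07)&(P[...,2]>.21)&(P[...,2]<.33)&(rel<.03)&(rel>-.15); r,z=rel[m],P[m][:,2]
    c=np.polyfit(z,r,1); print('lid ang',np.pi/2-np.arctan(c[0]),'n',m.sum(),'rel@.27',np.polyval(c,.27))
def st():
    t,T,s=tool(); print(s['time'],t.round(4),s['contact_force'].round(1),s['gripper_width'])
E
python3 - <<'E'
from h import *
f=grab('scene','s5');lidang(f);st()
E
```

```text
lid ang 1.659890445154339 n 2516 rel@.27 -0.08445210773678848
5.2 [0.5156 0.3592 0.0064] [-1.8  2.7  7.3] 0.9997852940681757
```

Emit:
{"name": "play_rows", "arguments": {"plan": [[0.8,0,0,0,-1]]}}

```text
time: 5.32
tool_pos: [0.5157, 0.3593, 0.0062]
tool_rot: [0.707, -0.025, 0.706, 0.025]
contact_force: [-2.6, 2.8, 9.7]
gripper_width: 0.999
```

Emit:
{"name": "play_rows", "arguments": {"plan": [[0.5,0,0,0,-1]]}}

```text
time: 5.45
tool_pos: [0.5157, 0.3593, 0.0061]
tool_rot: [0.707, -0.025, 0.706, 0.025]
contact_force: [-3.5, 2.6, 12.4]
gripper_width: 0.999
```

Run:
```python
from h import *
f=grab('scene','s6');lidang(f);st()
```

```text
lid ang 1.7579887272351653 n 2968 rel@.27 -0.09206123616433817
5.5 [0.5157 0.3592 0.0061] [-2.9  2.3 11. ] 1.000120726037026
```

The stop is firm (z steady, force 12 N) and the lid is fully back. I'll release now.

Emit:
{"name": "play_rows", "arguments": {"plan": [[-4,0,0,0,-1],[-10,0,0,0,-1],[-18,0,0,0,-1],[-28,0,0,0,-1],[-45,0,0,0,-1],[-60,0,0,0,-1],[-60,0,0,0,-1]]}}

```text
time: 6.38
tool_pos: [0.5164, 0.3597, 0.0671]
tool_rot: [0.708, -0.024, 0.705, 0.026]
contact_force: [0.0, -0.3, 1.1]
gripper_width: 0.998
```

Run:
```python
from h import *
f=grab('scene','s7');lidang(f);st()
a=cv2.resize(f['img'][130:330,300:640,::-1],None,fx=2,fy=2,interpolation=2);cv2.imwrite('pics/c7.png',a)
B=np.array([.4985,-.186])
print(BIN)
t,T,s=tool()
shift([.5157,.359,.43]); shift(np.r_[B,.43],np.arctan2(-.155,.0325))
```

```text
lid ang 1.754784397718594 n 2939 rel@.27 -0.09219608943216491
6.425 [0.5156 0.3593 0.0658] [-0.6  0.8  0. ] 0.9997313913228455
[0.527 0.199]
shift [-364.2, 0.0, 0.8] j [ 0.49   0.211  1.729 -0.     1.199 -1.151]
shift [-364.7, -542.4, -54.7, np.float64(-0.136)] j [ 0.49   0.211  1.729 -0.     1.199 -1.151]
```

View pics/c7.png

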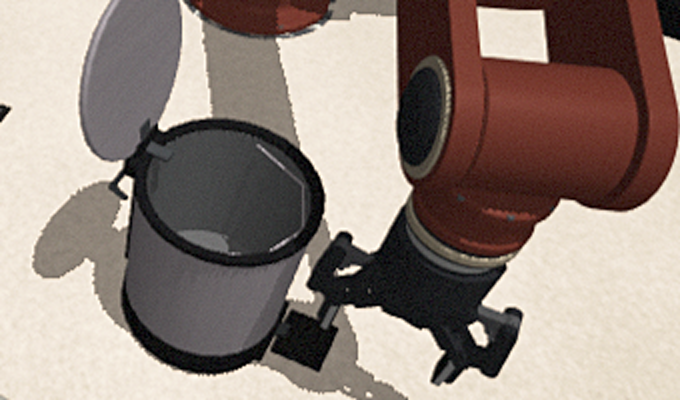

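The lid is open and standing by itself, the pedal is up and the fingers are clear. Next I go over the top to the bottle.

Emit:
{"name": "play_rows", "arguments": {"plan": [[-60,0,0,0,-1],[-120,0,0,0,-1],[-180,0,0,0,-1],[-240,0,0,0,-1],[-300,0,0,0,-1],[-340,0,0,0,-1],[-360,-30,-4,0,-1],[-360,-90,-9,0,-1]]}}

```text
time: 7.42
tool_pos: [0.5125, 0.2688, 0.4262]
tool_rot: [0.708, -0.026, 0.706, 0.026]
contact_force: [0.6, -0.1, 0.5]
gripper_width: 1.001
```

Emit:
{"name": "play_rows", "arguments": {"plan": [[0,-60,-6,-0.02,-1],[0,-120,-12,-0.04,-1],[0,-180,-18,-0.06,-1],[0,-240,-24,-0.08,-1],[0,-300,-30,-0.1,-1],[0,-360,-36,-0.12,-1],[0,-420,-42,-0.136,-1],[0,-452,-46,-0.136,-1]]}}

```text
time: 8.43
tool_pos: [0.4974, -0.1882, 0.4232]
tool_rot: [0.703, -0.072, 0.704, 0.072]
contact_force: [0.1, 0.7, -1.0]
gripper_width: 1.005
```

Run:
```python
from h import *
grab('wrist'); st(); f=grab('scene');lidang(f)
f=grab('wrist','w1'); P=cloud(f); x,y,z=P[...,0],P[...,1],P[...,2]
g=(x>.42)&(x<.56)&(y<-.1)&(y>-.26)&(z>.02)&(z<.1)
k,l,s,c=cv2.connectedComponentsWithStats(g.astype(np.uint8))
for j in range(1,k):
    if s[j,4]>30:
        p=P[l==j]; print(s[j],p.min(0).round(3),p.max(0).round(3)); q=p[(p[:,2]>.02)&(p[:,2]<.045)]
        if len(q): print(circ(q[:,:2]))
yaw=np.arctan2(-.155,.0325)
shift([.4985,-.187,.10],yaw)
```

```text
8.475 [ 0.4972 -0.1907  0.4228] [-0.3 -2.1 -0.7] 1.0003253903194667
lid ang 1.7547253949050772 n 2955 rel@.27 -0.09221280047239747
[307 139  19  21 312] [ 0.484 -0.203  0.021] [ 0.514 -0.174  0.066]
(array([ 0.49908381, -0.1889555 ]), np.float64(0.013950808269774736))
shift [323.2, -0.9, 1.2, np.float64(-0.003)] j [-0.499 -0.209  1.547  0.     1.806 -2.273]
```

View pics/w1.png

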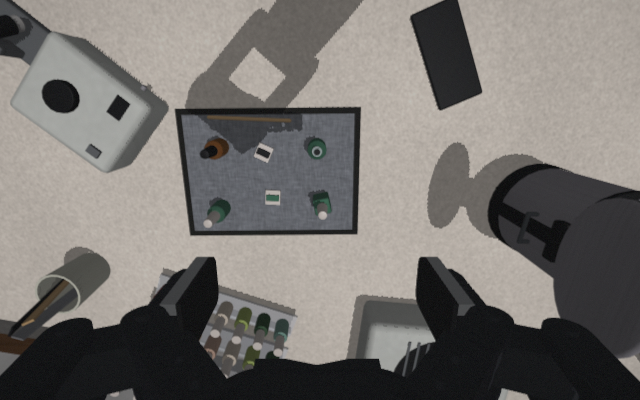

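The wrist view confirms the open-necked bottle at px (317,149), with the stick ending at about (290,119), clear of the jaw line. I'll descend.

Emit:
{"name": "play_rows", "arguments": {"plan": [[60,0,1,0,-1],[120,0,1,0,-1],[180,0,1,0,-1],[240,0,1,0,-1],[285,0,1,0,-1],[310,0,1,0,-1],[323,0,1,0,-1],[323,0,1,0,-1]]}}

```text
time: 9.57
tool_pos: [0.4989, -0.1845, 0.101]
tool_rot: [0.703, -0.073, 0.704, 0.073]
contact_force: [-0.1, 0.1, 0.1]
gripper_width: 1.001
```

Run:
```python
from h import *
f=grab('wrist','w2'); st(); P=cloud(f); x,y,z=P[...,0],P[...,1],P[...,2]
q=P[(x>.46)&(x<.54)&(y<-.15)&(y>-.23)&(z>.015)&(z<.066)]; print(len(q),q.min(0).round(3),q.max(0).round(3)); b=q[q[:,2]<.04]
if len(b)>10: print(circ(b[:,:2]))
n=q[q[:,2]>.052]; print('neck',len(n),n.mean(0),n.min(0),n.max(0))
shift([.499,-.188,.015],np.arctan2(-.155,.0325))
```

```text
9.625 [ 0.4997 -0.1851  0.1023] [ 0.3  0.1 -0.2] 0.9969262677669665
2032 [ 0.484 -0.203  0.015] [ 0.513 -0.174  0.065]
(array([ 0.49897475, -0.18826568]), np.float64(0.014708067486153664))
neck 581 [ 0.49729134 -0.1885206   0.06205751] [ 0.49133204 -0.1959005   0.05201977] [ 0.50544186 -0.18105976  0.065495  ]
shift [87.3, -2.6, -1.4, np.float64(0.0)] j [-0.495 -0.051  1.941  0.     1.251 -2.272]
```

Emit:
{"name": "play_rows", "arguments": {"plan": [[30,-3,-1,0,-1],[60,-3,-1,0,-1],[80,-3,-1,0,-1],[91,-3,-1,0,-1],[91,-3,-1,0,-1],[91,-3,-1,0,-1]]}}

```text
time: 10.38
tool_pos: [0.4999, -0.1891, 0.012]
tool_rot: [0.704, -0.073, 0.703, 0.072]
contact_force: [1.1, -1.0, 0.3]
gripper_width: 0.999
```

Emit:
{"name": "play_rows", "arguments": {"plan": [[0,0,0,0,-0.3],[0,0,0,0,0],[0,0,0,0,0.2],[0,0,0,0,0.5],[0,0,0,0,1],[0,0,0,0,1],[0,0,0,0,1],[0,0,0,0,1]]}}

```text
time: 11.38
tool_pos: [0.4991, -0.1888, 0.0109]
tool_rot: [0.704, -0.073, 0.703, 0.073]
contact_force: [0.4, -0.8, 4.7]
gripper_width: 0.335
```

Run:
```python
from h import *
st(); yaw=np.arctan2(-.155,.0325)
shift([.499,-.188,.43]); q=np.r_[BIN+.012*F,.43]; print(q); shift(q,1.64)
```

```text
11.375 [ 0.4991 -0.1888  0.0109] [ 0.4 -0.8  4.7] 0.3351660265332757
shift [-419.1, 0.6, 0.3] j [-0.501  0.084  1.979  0.     1.078 -2.278]
[0.52617022 0.21097128 0.43      ]
shift [-419.2, 385.5, 108.6, np.float64(0.137)] j [-0.501  0.084  1.979  0.     1.078 -2.278]
```

Emit:
{"name": "play_rows", "arguments": {"plan": [[-30,0,0,0,1],[-85,0,0,0,1],[-145,0,0,0,1],[-205,0,0,0,1],[-265,0,0,0,1],[-325,0,0,0,1],[-385,0,0,0,1],[-420,0,0,0,1]]}}

```text
time: 12.38
tool_pos: [0.4989, -0.1887, 0.4336]
tool_rot: [0.704, -0.073, 0.702, 0.072]
contact_force: [-0.3, -0.1, -1.3]
gripper_width: 0.332
```

Emit:
{"name": "play_rows", "arguments": {"plan": [[0,25,7,0.01,1],[0,75,21,0.03,1],[0,130,36,0.05,1],[0,190,53,0.07,1],[0,250,70,0.09,1],[0,310,87,0.11,1],[0,360,101,0.13,1],[0,385,109,0.137,1]]}}

```text
time: 13.38
tool_pos: [0.526, 0.2132, 0.4288]
tool_rot: [0.706, -0.026, 0.708, 0.025]
contact_force: [0.1, -0.6, 0.1]
gripper_width: 0.333
```

Run:
```python
from h import *
st();f=grab('scene','s8');lidang(f); cv2.imwrite('pics/c8.png',cv2.resize(f['img'][:,240:,::-1],None,fx=1.5,fy=1.5))
st(); shift(np.r_[BIN+.012*F,.20],1.64)
```

```text
13.375 [0.526  0.2132 0.4288] [ 0.1 -0.6  0.1] 0.33299236430370416
lid ang 1.7552411871320819 n 2953 rel@.27 -0.0922100861790176
13.425 [0.5261 0.2149 0.4285] [-1.3  0.3 -1.1] 0.3321245933582244
shift [228.5, -4.3, 0.5, np.float64(0.004)] j [ 0.256 -0.121  1.461  0.002  1.805 -1.388]
```

View pics/c8.png

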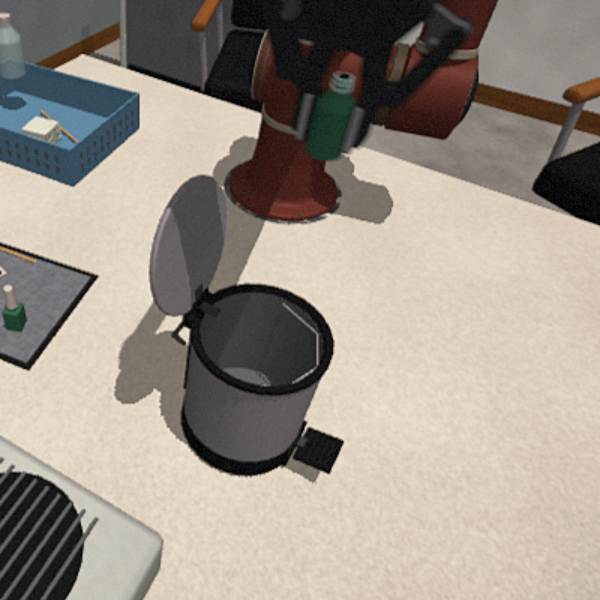

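The bottle is held at px (330,125) above the bin, with the lid open. I'll lower it into the mouth.

Emit:
{"name": "play_rows", "arguments": {"plan": [[50,0,0,0,1],[105,0,0,0,1],[160,0,0,0,1],[205,0,0,0,1],[235,0,0,0,1],[245,0,0,0,1],[245,0,0,0,1],[245,0,0,0,1]]}}

```text
time: 14.42
tool_pos: [0.5277, 0.2108, 0.1875]
tool_rot: [0.708, -0.024, 0.706, 0.025]
contact_force: [0.7, -0.7, 0.6]
gripper_width: 0.336
```

Emit:
{"name": "play_rows", "arguments": {"plan": [[0,0,0,0,0.1],[0,0,0,0,-0.1],[0,0,0,0,-0.2],[0,0,0,0,-0.2],[0,0,0,0,-0.2],[0,0,0,0,-0.2]]}}

```text
time: 15.18
tool_pos: [0.5266, 0.2106, 0.1854]
tool_rot: [0.707, -0.024, 0.707, 0.024]
contact_force: [0.9, 0.7, -0.4]
gripper_width: 0.595
```

Emit:
{"name": "play_rows", "arguments": {"plan": [[-50,0,0,0,-0.2],[-105,0,0,0,-0.2],[-160,0,0,0,-0.2],[-210,0,0,0,-0.2],[-250,0,0,0,-0.2],[-270,0,0,0,0.5],[-270,0,0,0,1],[-270,0,0,0,1]]}}

```text
time: 16.18
tool_pos: [0.5264, 0.2105, 0.4529]
tool_rot: [0.705, -0.025, 0.708, 0.024]
contact_force: [-0.9, 0.2, -0.0]
gripper_width: 0.002
```

Run:
```python
from h import *
st();f=grab('scene','s9');lidang(f); w=grab('top','t9')
a=cv2.resize(f['img'][180:330,330:480,::-1],(450,450),interpolation=2); cv2.imwrite('pics/c9.png',a)
P=cloud(f); m=(np.hypot(*(P[...,:2]-BIN).transpose(2,0,1))<.07)&(P[...,2]<.15)&(f['img'][...,1].astype(int)-f['img'][...,0]>12); print('green in bin',m.sum(),P[m].mean(0) if m.any() else '')
shift(np.r_[BIN-.165*F,.43],1.64); shift(np.r_[BIN-.165*F,.325],1.64)
```

```text
16.175 [0.5264 0.2105 0.4529] [-0.9  0.2 -0. ] 0.0022807337525718647
lid ang 1.7551319332671502 n 2955 rel@.27 -0.09220481608488372
green in bin 0 
shift [22.9, -176.5, 0.0, np.float64(0.0)] j [ 0.249 -0.118  1.418 -0.     1.846 -1.391]
shift [127.9, -176.4, 0.4, np.float64(0.0)] j [ 0.249 -0.118  1.418 -0.     1.846 -1.391]
```

View pics/c9.png

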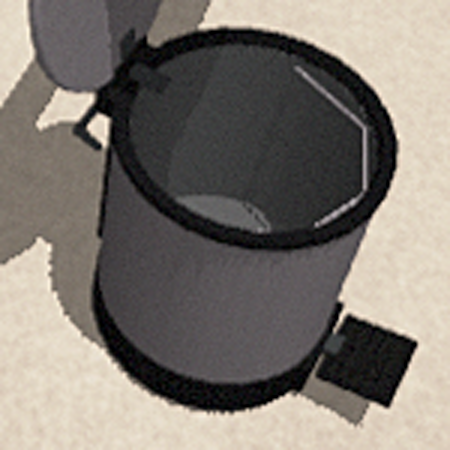

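The bottle isn't visible in this view because the near wall hides most of the floor. I'll check with the wrist camera.

Run:
```python
from h import *
f=grab('wrist','w9'); P=cloud(f); im=f['img'].astype(int)
d=np.hypot(*(P[...,:2]-BIN).transpose(2,0,1)); m=(d<.066)&(P[...,2]<.17)&(P[...,2]>.0)
print('inside',m.sum(),np.percentile(P[m][:,2],[1,10,50,90])); g=m&(im[...,1]-im[...,0]>8); print('green',g.sum(),P[g].mean(0),P[g].min(0),P[g].max(0))
f=pickle.load(open('pics/scene0.pkl','rb'));
```

```text
inside 6137 [0.03345375 0.03455189 0.03604751 0.09416195]
green 290 [0.52538115 0.21077425 0.07577692] [0.51373063 0.19663243 0.03384919] [0.54271071 0.22552054 0.09593943]
```

```bash
python3 -c "
import cv2;a=cv2.imread('pics/w9.png');cv2.imwrite('pics/w9b.png',a)"
```

```text
(no output)
```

View pics/w9.png

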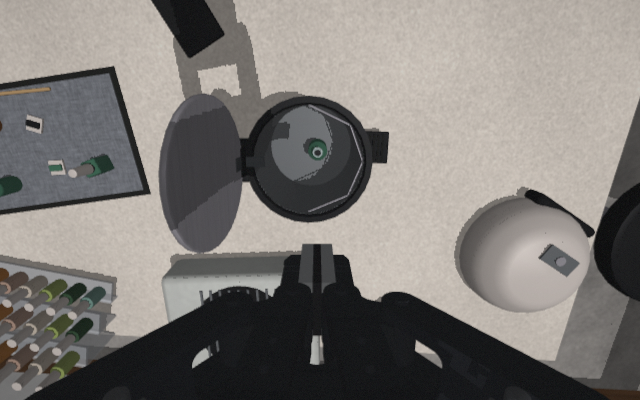

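The wrist view shows the bottle standing on the bin floor at px (317,150). Next I go behind the lid and tip it forward.

Emit:
{"name": "play_rows", "arguments": {"plan": [[0,-60,0,0,1],[0,-120,0,0,1],[0,-170,0,0,1],[0,-190,0,0,1],[40,-190,0,0,1],[90,-190,0,0,1],[125,-190,0,0,1],[132,-190,0,0,1]]}}

```text
time: 17.32
tool_pos: [0.5383, 0.0218, 0.3195]
tool_rot: [0.704, -0.024, 0.709, 0.025]
contact_force: [0.7, -0.1, 0.1]
gripper_width: 0.004
```

Emit:
{"name": "play_rows", "arguments": {"plan": [[0,12,0,0,1],[0,24,0,0,1],[0,36,0,0,1],[0,48,0,0,1]]}}

```text
time: 17.82
tool_pos: [0.5367, 0.0701, 0.3246]
tool_rot: [0.707, -0.025, 0.706, 0.025]
contact_force: [-0.4, -0.7, 0.2]
gripper_width: 0.004
```

Run:
```python
from h import *
f=grab('scene','s10');lidang(f);st();t,T,s=tool();print('rel',(t[:2]-BIN)@F)
```

```text
lid ang 1.7586369982471592 n 2953 rel@.27 -0.09226168688233401
17.875 [0.5364 0.0712 0.3243] [-0.1  1.6  0.6] -0.0010649738055570632
rel -0.12818974793698937
```

Emit:
{"name": "play_rows", "arguments": {"plan": [[0,8,0,0,1],[0,16,0,0,1],[0,24,0,0,1],[0,32,0,0,1],[0,40,0,0,1],[0,48,0,0,1]]}}

```text
time: 18.62
tool_pos: [0.5331, 0.1173, 0.3235]
tool_rot: [0.707, -0.024, 0.707, 0.024]
contact_force: [0.5, -0.7, 1.1]
gripper_width: -0.001
```

Run:
```python
from h import *
f=grab('scene','s11');lidang(f);st();t,T,s=tool();print('rel',(t[:2]-BIN)@F)
```

```text
lid ang 1.4553392377842462 n 1500 rel@.27 -0.0677555377434349
18.675 [0.533  0.1181 0.3235] [-0.1  1.  -0.9] -0.0007705626529015947
rel -0.08110514629471695
```

Emit:
{"name": "play_rows", "arguments": {"plan": [[0,10,0,0,1],[0,20,0,0,1],[0,25,0,0,1],[0,25,0,0,1]]}}

```text
time: 19.18
tool_pos: [0.5314, 0.1421, 0.3235]
tool_rot: [0.707, -0.025, 0.707, 0.025]
contact_force: [-0.1, 0.5, 0.2]
gripper_width: 0.001
```

Emit:
{"name": "play_rows", "arguments": {"plan": [[-40,0,0,0,1],[-90,0,0,0,1],[-120,0,0,0,1],[-120,0,0,0,1],[-120,0,0,0,1],[-120,0,0,0,1],[-120,0,0,0,1],[-120,0,0,0,1]]}}

```text
time: 20.18
tool_pos: [0.5313, 0.1417, 0.4428]
tool_rot: [0.706, -0.024, 0.707, 0.024]
contact_force: [0.7, 1.2, 0.1]
gripper_width: -0.001
```

Emit:
{"name": "play_rows", "arguments": {"plan": [[0,0,0,0,1],[0,0,0,0,1],[0,0,0,0,1],[0,0,0,0,1],[0,0,0,0,1],[0,0,0,0,1],[0,0,0,0,1],[0,0,0,0,1]]}}

```text
time: 21.18
tool_pos: [0.5314, 0.1418, 0.4435]
tool_rot: [0.707, -0.024, 0.707, 0.024]
contact_force: [-0.8, -0.5, 0.7]
gripper_width: 0.001
```

Run:
```python
from h import *
f=grab('scene','s12');st(); P=cloud(f); f0=pickle.load(open('pics/scene0.pkl','rb'));P0=cloud(f0)
for n,Q in(('0',P0),('now',P)):
    d=np.hypot(*(Q[...,:2]-BIN).transpose(2,0,1)); m=(d<.09)&(Q[...,2]>.18)&(Q[...,2]<.30)
    A=np.c_[Q[m][:,:2]-BIN,np.ones(m.sum())]; print(n,m.sum(),'plane',np.linalg.lstsq(A,Q[m][:,2],rcond=None)[0].round(4),Q[m][:,2].max(), Q[m].mean(0))
    rel=(Q[...,:2]-BIN)@F; lat=(Q[...,:2]-BIN)@np.array([F[1],-F[0]]); m=(rel>.082)&(rel<.135)&(abs(lat)<.03)&(Q[...,2]>.015)&(Q[...,2]<.06); print(' tread',m.sum(),Q[m].mean(0),Q[m].max(0))
    for b in ([.585,-.16],[.634,-.325],[.531,-.341]):
        m=(np.hypot(*(Q[...,:2]-b).transpose(2,0,1))<.04)&(Q[...,2]>.02)&(Q[...,2]<.1); print('  capped',Q[m].mean(0).round(3),Q[m][:,2].max().round(3))
cv2.imwrite('pics/c12.png',f['img'][:,:,::-1])
```

```text
21.225 [0.5314 0.1417 0.4435] [-0.2  0.1  0.3] -0.001456041947932222
0 6004 plane [-0.0614 -0.0071  0.2056] 0.21277487217028584 [0.53943843 0.20319745 0.20482174]
 tread 632 [0.5206506  0.30309309 0.0407083 ] [0.54633014 0.32592999 0.0468695 ]
  capped [ 0.588 -0.158  0.051] 0.091
  capped [ 0.635 -0.323  0.053] 0.091
  capped [ 0.532 -0.34   0.052] 0.091
now 6006 plane [-0.0622 -0.0085  0.2056] 0.212093196441846 [0.5394997  0.20331847 0.20481531]
 tread 630 [0.52073971 0.30324565 0.04072313] [0.54623176 0.32592719 0.04718624]
  capped [ 0.589 -0.158  0.052] 0.092
  capped [ 0.635 -0.323  0.052] 0.091
  capped [ 0.532 -0.34   0.053] 0.091
```

View pics/c12.png

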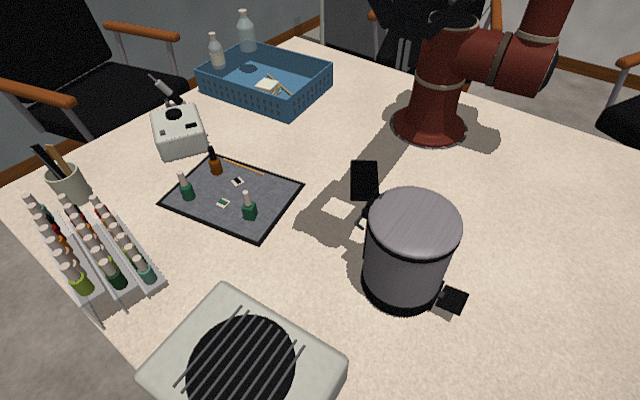

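The lid is shut at px (415,220) and the pedal is up at (453,300). The bin and capped bottles match the first view, and the arm is clear.

```bash
python3 -c "
from plant import manip
print(manip.job_done())"
```

```text
the job is handed in; nothing more can be done
None
```

The empty bottle is in the bin with the lid shut, and I handed the job in at about 21 s of the 67 s allowed; the hand-in returned no verdict.

- **Pedal:** the moves can't lean the hand, so I pressed with one finger of the open gripper. It reached the stop at about 12 N, and the lid measured 1.75 rad, staying there after I let go.
- **Bottle:** I gripped it, carried it over the open lid and dropped it through the mouth. One scene view didn't show it because the near wall hides most of the floor. The wrist camera then showed it standing on the bin floor, about 12 mm from the bin's axis.
- **Lid:** I pushed it forward from behind to about 1.45 rad and a little further, and it sank shut by itself.

In the last check, the lid plane and pedal tread matched the first view to within about 1 mm. The bin showed no shift, and the three capped bottles were within about 1 mm of where they started. The wrist force read near zero, with the arm about 230 mm above the lid. No final check failed or disagreed, though I did not look inside the bin again after the lid shut.

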